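# Rinse the fingerprint brush

## Task

Rinse the used fingerprint brush: push the white pump cap of the cleaner bottle all the way down and let it spring back up, so that it squirts into the steel cup beside it. Then pick up the brush, lower its bristle end well below the cup's rim for about half a second without ramming it into the cup, and lay the brush back flat on the white sheet, bristles and grip both over the paper. Leave the powder jar, the tape roll and the torch standing where they are.

Things in the scene. Friction and masses are not known exactly. Their poses are not given: they have to be found in the camera images.
- station: Grey plastic base plate, 110 (x) x 250 (y) x 8 mm high, fixed to the desk; origin at the centre of its underside. At its -y end (60 mm from the centre) stands the fixed cleaner bottle (white, with a blue band, 58 mm diameter, shoulder at 98 to 114 mm height, neck 24 mm diameter up to 126 mm); at its +y end (60 mm from the centre) the fixed steel cup.
- cap_top (a point): Centre of the top face of the white pump cap (32 mm diameter, 18 mm high) on the bottle's axis; 154 mm above the desk when up. A thin spout, 8 mm thick, reaches from the cap 48 mm towards the cup, its upper side 6 mm below the cap's top.
- cap (a joint): Travel of the pump cap in m: 0 is up, 0.008 fully down. It takes about 3 N to start and 10 N to bottom, and springs back.
- cup_rim (a point): Centre of the mouth of the open steel cup, level with its rim, 58 mm above the desk. Cup: 76 mm outside diameter at the rim, 3 mm wall, 50 mm tall, inner floor 46 mm below the rim, inside radius 33 mm at the floor and 35 mm at the rim.
- sheet: White A4 pad fixed flat on the desk, 297 (x) x 210 (y) x 3 mm; origin at the centre of its underside.
- brush: Flat fingerprint brush lying on the sheet, 200 mm long along its own x, about 70 g. Origin on its underside near its balance point. Dark wooden handle from x = -40 to +85 mm, 14 mm wide (y), 16 mm high; steel ferrule x = -75 to -40, 27 wide, 15 high; stiff black bristle block (rigid) x = -115 to -75, 26 wide, 12 high. Its z points up as it lies.
- brush_tip (a point): Centre of the end face of the bristles: (-115, 0, 6) mm in the brush's frame.
- brush_grip (a point): Point in the middle of the handle's section at the balance point: (0, 0, 8) mm in the brush's frame.
- jar: Small glass powder jar with black lid, 56 mm diameter, 50 mm high; origin under its centre. Bystander.
- tape: Yellow roll of lifting tape lying flat, 84 mm outside diameter, 25 mm high; origin under its centre. Bystander.
- torch: Dark metal torch standing on its head, 42 mm diameter at the foot, 105 mm high; origin under its centre. Bystander.
Not all that is in view belongs to the job. There is more than one size of the brush; the one meant has the size given above.

How it is judged:
By the outcome, as a careful person would: the job done as asked, in the order asked, and still so for the second after the job is handed in, with the robot touching nothing.
It also fails if it takes over 70 s, if anything falls off the work surface, if the arm or the gripper's body presses on something with over 40 N, if the wrist force passes 120 N, or if a joint passes its speed limit or range.

## Robot

A 6-joint arm with a two-finger parallel gripper is mounted at the origin on the work surface. World frame = base frame: x ahead of the robot, y to its left, z up, the work surface at z = 0. Lengths are in mm, angles in degrees, forces in N, time in s.
With the tool pointing down it reaches from about 350 to 850 mm from the base axis. Payload 8.1 kg.
Tool frame: the origin (TCP) lies midway between the tips of the shut fingers; the grasp point (between the pads) lies 19 mm behind it (r.pinch_z is the distance from the TCP to the grasp point, in mm); z points along the fingers, y is the line along which they close (so a half turn about z gives the same grasp; the last joint's range is limited). The gripper opens to 85 mm and grips with 20 to 120 N. Pads are 22 mm wide; open, the fingers measure 114 mm over their backs; the gripper's body (76 mm by 85 mm) begins 54 mm behind the grasp point. The pads swing forward as they close: fully open they stand 13 mm farther back than shut.
Start: joints at [-73.19, 7.471, 85.268, -0, 87.261, -4.893], TCP at [221.903, -557.462, 231.292] pointing down, gripper open.
Joint ranges: [-169.43, 169.43], [-51.17, 129.36], [1.28, 143.12], [-76.62, 256.62], [0, 156.53], [-152.29, 152.29]. Speed limits (degrees/s): [136.94, 136.94, 159.86, 180, 180, 180].

## Interface

Orientations are given as [roll, pitch, yaw] about the fixed x, y, z axes, in that order (R = Rz(yaw) Ry(pitch) Rx(roll)).
In Python, from bench import r gives the robot as it stands.
- The arm moves only by the shell command python3 -m jog 'ROWS' [OPENING] [FORCE]. ROWS is JSON, one flat list of numbers, 6 for each row, row after row: the shift along the tool's x, y, z in m, then the turn, a rotation vector about the tool's x, y, z in rad. A call has 1 to 8 rows; each row is the pose to reach, as a shift and turn from the pose commanded when the call began, along the tool's axes at that moment; what a row does not reach only later rows make up. A row lasts 1/8 s, in which the tool goes at most 62.5 mm and 10.7 degrees, less where a joint would pass 70% of its speed; a pose out of reach is approached as far as the arm can. A call with a gripper value outside its range is refused whole. OPENING is the opening, from -1 (shut) to 1 (fully open), set as the call begins (- or left out, the last holds). The fingers move at their own pace and stop on an object; FORCE is the grip in N (left out, the last holds). Time passes only in rows, so rows that repeat a pose let the fingers close. It gives the time, the measured TCP pose, the force, the opening and the grip force at its end, in the units of the state.
- r.sense(): the state, without advancing time (a new reading comes with each control period).
- r.snapshot(name): name is "scene" or "top" or "wrist"; returns a dict with "pixels" (420x560x3 uint8, red, green, blue), "range_z" (420x560 float32, mm along the optical axis (not along the pixel's ray), 0 where there is no reading), "K" (3x3 intrinsics, pixels), "k1" (the pictures are not rectified: a ray, as slopes to the right and down, at radius r is drawn at 1 + k1 r^2 times it, then the intrinsics apply), "rvec" (rotation vector, rad) and "tvec" (3), from world to camera coordinates, as OpenCV has them. Camera axes: x right, y down, z forward; pixel columns grow to the right and rows downward; lengths in mm; the calibration is good to about 2 mm. A picture is of the moment at which its call begins.
- r.hand_in(): hands the job in; it is judged then, once.
Trained networks look in a picture, given as the dict that the camera call returned (one of the last four; its "shot" number tells which), for a name from the list of things; names that differ only in an ending like _2 or _b are one class to them, and where a whole thing is asked for, a point or a joint stands for the part that bears it (a point fixed in the world has none). Each returns a list of dicts, best first, with "score" (0 to 1); they miss things now and then, are a little off and sometimes report something else, mostly with a low value. They report only what shows in the picture. A call takes as long as a camera call. They do not tell look-alikes from the thing itself.
- r.look_for(picture, target): "bbox" ([left, top, right, bottom] in pixels, round what is visible of it).
- r.outline_of(picture, target): "region" (420x560 bool, what is visible of it) and "bbox" ([left, top, right, bottom] in pixels, round what is visible of it).
The state is a dict: "time": time; "joint_pos": joint angles; "qd": joint speeds; "joint_efforts": joint torques, N m; "tool_pos": TCP position; "tcp_rot": TCP orientation; "ft_force": force on the tool from outside, world axes, zero at the start; "wrist_torque": the same for the moment, N m; "finger_gap": finger opening in mm; "grip_force": force on a finger pad.
Only numpy, scipy, OpenCV 4.12 (cv2) and the standard library are available. Lean on these libraries where they do the work, as an engineer would, in place of code of your own. Each camera call takes 0.05 s, during which the arm holds its last target. There are 200 camera calls.

## Working session

There is one attempt and no reset: what is moved stays moved. The work goes in short steps, Python scripts to look and compute and a shell command to move; the robot and the scene stay as the last step left them, time stands still between calls to the robot, and variables do not carry over. Pictures are saved under pics/ and viewed, at most 10 in all, crops included, and the job is handed in when it is done.

```bash
mkdir -p pics
cat > h.py <<'E'
import numpy as np, cv2
from scipy.spatial.transform import Rotation as R
from bench import r
def pts(s):
    """world xyz map (H,W,3), nan where no range"""
    K=np.array(s["K"]);k1=s["k1"];z=s["range_z"].astype(float)
    v,u=np.mgrid[:z.shape[0],:z.shape[1]]
    P=cv2.undistortPoints(np.stack([u.ravel(),v.ravel()],1).astype(float)[:,None],K,np.array([k1,0,0,0.])).reshape(z.shape+(2,))
    C=np.dstack([P*z[...,None],z]); C[z<=0]=np.nan
    M=cv2.Rodrigues(np.array(s["rvec"],float))[0]
    return (C-np.array(s["tvec"],float).ravel())@M
def save(s,n): cv2.imwrite(f"pics/{n}.png",s["pixels"][...,::-1])
E
python3 - <<'E'
from h import *
st=r.sense();print(st["tool_pos"],st["tcp_rot"],st["ft_force"],r.pinch_z)
for c in("top","scene"):
    s=r.snapshot(c);save(s,c+"1");P=pts(s)
    for n in("brush","jar","tape","torch","station","cap","cup_rim","sheet"):
        try:
            for d in r.outline_of(s,n)[:3]:
                q=P[d["region"]];q=q[~np.isnan(q[:,0])]
                print(c,n,round(d["score"],2),d["bbox"],np.median(q,0).round(),np.percentile(q,2,0).round(),np.percentile(q,98,0).round())
        except Exception as e: print(n,e)
E
```

```text
[ 221.7354423  -556.92027299  230.23879467] [-1.79893453e+02 -7.38399808e-03  2.17038313e+01] [ 0.66730424 -0.60413965 -0.65206363] 18.700000000000003
top brush 0.74 [353.9, 192.5, 364.7, 258.1] [ 434. -231.   17.] [ 370. -243.    2.] [ 557. -217.   23.]
top brush 0.68 [147.4, 275.9, 229.9, 322.6] [258. 230.  18.] [184. 152.  -2.] [304. 374.  25.]
top brush 0.46 [176.6, 181.6, 268.0, 239.0] [504. 169.  10.] [436.  53.   3.] [576. 290. 154.]
top jar 0.88 [262.7, 122.8, 278.5, 141.6] [730.  28.  49.] [710.   5.  14.] [755.  52.  55.]
top tape 0.64 [212.6, 109.8, 239.0, 138.6] [759. 161.  24.] [719. 122.   0.] [799. 201.  30.]
top tape 0.44 [318.8, 169.5, 392.9, 280.9] [ 465. -216.    3.] [ 320. -325.   -2.] [ 606. -115.    9.]
top tape 0.44 [262.4, 120.4, 279.4, 143.3] [730.  30.  49.] [709.   5.   4.] [757.  55.  55.]
top torch 0.48 [332.1, 107.2, 351.1, 130.8] [ 761. -171.   68.] [ 748. -195.   -0.] [ 797. -155.  108.]
top station 0.86 [176.5, 183.8, 267.8, 238.3] [504. 170.  10.] [436.  53.   2.] [576. 290. 154.]
top cap 0.53 [219.7, 210.6, 242.9, 221.0] [493. 119. 153.] [475.  99. 
[... 721 characters left out ...]
scene torch 0.67 [176.5, 279.4, 193.6, 309.4] [ 776. -167.   69.] [ 757. -186.    8.] [ 789. -155.  107.]
scene station 0.72 [290.3, 211.6, 385.3, 286.3] [513. 171.  10.] [452.  57.   4.] [576. 289. 152.]
scene cap 0.61 [316.3, 207.9, 340.2, 220.2] [496. 119. 152.] [473. 102. 114.] [505. 155. 156.]
scene cup_rim 0.92 [344.9, 239.4, 373.1, 268.0] [509. 231.  29.] [484. 197.   7.] [558. 264.  59.]
scene cup_rim 0.42 [294.3, 317.2, 332.8, 350.8] [761. 162.  24.] [721. 125.   2.] [799. 200.  28.]
scene sheet 0.75 [160.0, 161.2, 265.5, 258.7] [ 479. -210.    3.] [ 322. -327.   -1.] [ 608. -115.    7.]
scene sheet 0.44 [346.0, 239.2, 373.5, 269.4] [510. 231.  26.] [454. 197.   1.] [558. 264.  59.]
```

View pics/top1.png

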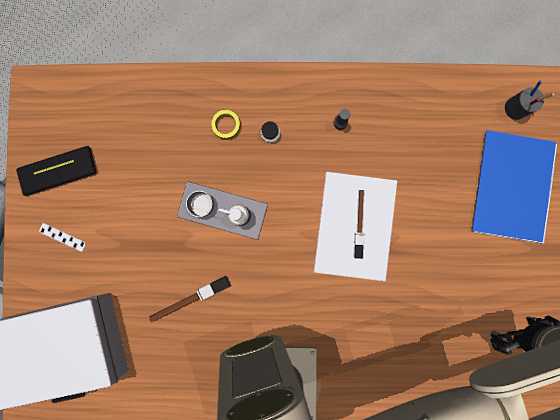

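View pics/scene1.png

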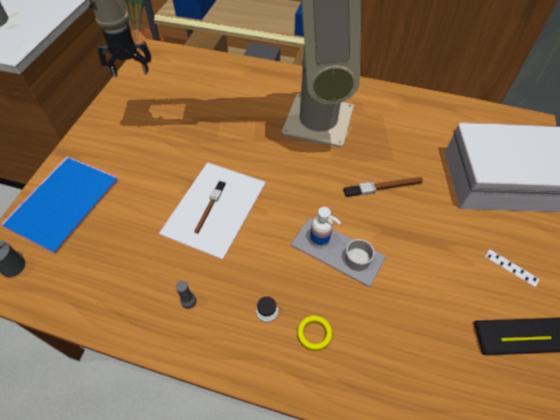

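The brush on the sheet (top picture about (360,190) to (359,258), bristles towards the robot) is the small one. The brush at (190,298) is larger and not the one to use. The cap is at (239,215), the cup at (201,203), and the bystanders are behind them.

```bash
cat >> h.py <<'E'
def cloud(cams):
    out=[]
    for c in cams:
        p=pts(r.snapshot(c)).reshape(-1,3); p=p[~np.isnan(p[:,0])]; out.append(p); 
    return out
def near(p,x,y,rad,z0,z1): return p[(np.hypot(p[:,0]-x,p[:,1]-y)<rad)&(p[:,2]>z0)&(p[:,2]<z1)]
E
python3 - <<'E'
from h import *
from scipy.optimize import least_squares
for c,p in zip(("top","scene"),cloud(("top","scene"))):
    q=near(p,490,119,35,149,162); print(c,"cap",len(q),cv2.minEnclosingCircle(q[:,:2].astype(np.float32)),np.median(q,0).round(1))
    q=near(p,523,235,50,52,64); f=least_squares(lambda v:np.hypot(q[:,0]-v[0],q[:,1]-v[1])-36.5,[523,235],loss="soft_l1").x
    print(" rim",len(q),f.round(1),np.median(q[:,2]))
    q=p[(abs(p[:,0]-465)<120)&(abs(p[:,1]+225)<60)&(p[:,2]>9)&(p[:,2]<40)]
    (cx,cy),wh,a=cv2.minAreaRect(q[:,:2].astype(np.float32)); b=q[:,:2]
    d=np.linalg.svd(b-b.mean(0),full_matrices=False)[2][0]; d*=np.sign(d[0]); t=(b-b.mean(0))@d
    print(" brush",len(q),(cx,cy),wh,a,"axis deg",np.degrees(np.arctan2(d[1],d[0])),"ends",b.mean(0)+d*t.min(),b.mean(0)+d*t.max())
    w=(b-b.mean(0))@[-d[1],d[0]]
    for lo in range(int(t.min()),int(t.max()),20):
        m=(t>=lo)&(t<lo+20); print("  ",lo,m.sum(),b[m].mean(0).round(1),np.ptp(w[m]).round(1),np.median(q[m,2]).round(1))
    q=near(p,465,-215,220,-2,8); print(" sheet z",np.median(q[:,2]))
E
```

```text
top cap 121 ((492.447998046875, 122.6038818359375), 25.01106071472168) [492.2 114.1 153.9]
 rim 104 [521.8 229.2] 57.258037389869116
 brush 436 (468.73712158203125, -223.2190399169922) (115.63738250732422, 228.56869506835938) 88.7991943359375 axis deg -2.1785231823469267 ends [ 353.78830837 -224.98934282] [ 583.05637526 -233.71086883]
   -98 20 [ 370.  -227.2] 23.5 14.2
   -78 61 [ 384.4 -226.2] 70.3 14.5
   -58 59 [ 405.4 -228.3] 110.5 15.6
   -38 67 [ 425.2 -228.3] 69.6 17.5
   -18 46 [ 443.5 -227.4] 79.3 17.7
   2 31 [ 465.5 -226.3] 56.9 18.3
   22 32 [ 485.5 -226.9] 63.1 17.7
   42 31 [ 503.7 -230.6] 74.6 17.8
   62 30 [ 523.8 -236. ] 53.9 18.4
   82 32 [ 544.2 -234.8] 78.3 18.0
   102 25 [ 562.7 -228.5] 60.9 19.2
   122 1 [ 582.5 -247.2] 0.0 10.1
 sheet z 1.6500000621234912
scene cap 109 ((491.3763427734375, 121.6407470703125), 22.223094940185547) [491.3 115.9 153.9]
 rim 132 [522.  230.2] 56.63656836405197
 brush 383 (462.6837158203125, -228.42135620117188) (59.416725158691406, 211.96714782714844) 76.91585540771484 axis deg -2.120055907004168 ends [ 364.3394419  -225.12883478] [ 570.00638061 -232.74238878]
   -99 34 [ 377.5 -226.7] 24.2 14.7
   -79 39 [ 394.8 -228. ] 24.9 14.1
   -59 48 [ 415.8 -225.9] 53.0 17.4
   -39 56 [ 435.3 -228. ] 28.1 17.3
   -19 29 [ 455.4 -227.9] 13.9 17.9
   1 32 [ 474.8 -229.3] 14.9 17.9
   21 31 [ 494.4 -229.7] 30.8 18.5
   41 34 [ 514.4 -230.8] 13.1 19.0
   61 31 [ 535.1 -230.8] 12.4 18.5
   81 34 [ 555.2 -232.7] 15.4 19.3
   101 14 [ 567.7 -233. ] 12.2 16.1
 sheet z 1.6074842828327391
```

```bash
python3 -m jog '[0.5,-0.524,0.04,0,0,0.41, 0.5,-0.524,0.04,0,0,0.41, 0.5,-0.524,0.04,0,0,0.41, 0.5,-0.524,0.04,0,0,0.41, 0.5,-0.524,0.04,0,0,0.41, 0.5,-0.524,0.04,0,0,0.41, 0.5,-0.524,0.04,0,0,0.41, 0.5,-0.524,0.04,0,0,0.41]' -1 30
cat > go.py <<'E'
# python3 go.py x y z roll pitch yaw -> shift (m) and turn (rad) in the tool axes
import sys
from h import *
st=r.sense(); T=R.from_euler("xyz",st["tcp_rot"],degrees=True)
v=np.array(list(map(float,sys.argv[1:7])))
print("pos",np.round(st["tool_pos"],1),"rot",np.round(st["tcp_rot"],1),"F",np.round(st["ft_force"],1),"q",np.round(st["joint_pos"],1),"gap",st["finger_gap"])
print("shift",(T.inv().apply(v[:3]-st["tool_pos"])/1000).round(4),"turn",(T.inv()*R.from_euler("xyz",v[3:],degrees=True)).as_rotvec().round(4))
E
python3 go.py 492 115 180 180 0 -2
```

```text
time: 2.0
tool_pos: [409.1, -92.6, 204.1]
tcp_rot: [180.0, -0.1, -1.8]
ft_force: [1.7, -1.3, -0.4]
finger_gap: 0.2
grip_force: 0.0
pos [409.1 -92.6 204.1] rot [ 1.8e+02 -1.0e-01 -1.8e+00] F [ 1.7 -1.3 -0.4] q [-19.8 -21.2 114.5  -0.   86.6  72. ] gap 0.21730455287507536
shift [ 0.0763 -0.2101  0.0241] turn [ 0.0005 -0.0015  0.0034]
```

```bash
python3 -m jog '[0.0763,-0.21,0.024,0,0,0, 0.0763,-0.21,0.024,0,0,0, 0.0763,-0.21,0.024,0,0,0, 0.0763,-0.21,0.024,0,0,0, 0.0763,-0.21,0.024,0,0,0, 0.0763,-0.21,0.024,0,0,0]'
python3 go.py 492 115 158 180 0 -2
python3 - <<'E'
from h import *
s=r.snapshot("scene");cv2.imwrite("pics/cap.png",cv2.resize(s["pixels"][170:290,270:400,::-1],None,fx=5,fy=5))
E
```

```text
time: 2.75
tool_pos: [491.2, 112.7, 179.7]
tcp_rot: [180.0, 0.0, -1.8]
ft_force: [-0.3, -0.3, -0.0]
finger_gap: 0.2
grip_force: 0.0
pos [491.2 112.7 179.7] rot [180.    0.   -1.8] F [-0.3 -0.3 -0. ] q [  7.1  -5.8 104.1  -0.   81.7  98.9] gap 0.2296192024003013
shift [ 0.0008 -0.0023  0.0217] turn [0.0005 0.0003 0.0042]
```

View pics/cap.png

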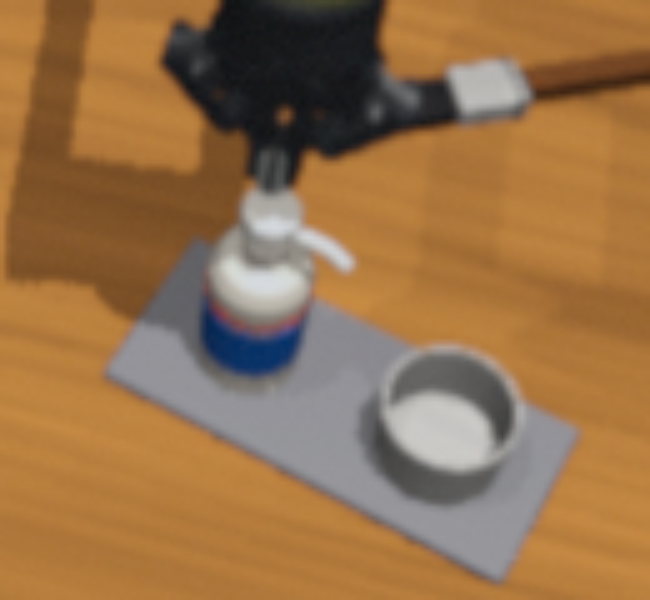

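The shut fingertips, at crop pixel (272,180), hang right above the cap at (272,210). Next I press.

```bash
python3 -m jog '[0.0005,-0.002,0.02,0,0,0, 0.0005,-0.002,0.026,0,0,0, 0.0005,-0.002,0.029,0,0,0, 0.0005,-0.002,0.032,0,0,0, 0.0005,-0.002,0.0335,0,0,0, 0.0005,-0.002,0.0335,0,0,0]'; python3 -m jog '[0,0,0.0008,0,0,0, 0,0,0.0008,0,0,0]'
```

```text
time: 3.55
tool_pos: [492.1, 114.3, 147.5]
tcp_rot: [180.0, -0.0, -1.8]
ft_force: [-5.8, -2.8, 8.7]
finger_gap: 0.3
grip_force: 4.2
time: 3.8
tool_pos: [492.1, 114.3, 146.9]
tcp_rot: [180.0, -0.0, -1.8]
ft_force: [-5.8, -3.0, 9.2]
finger_gap: 0.2
grip_force: 4.4
```

```bash
python3 -m jog '[0,0,0.001,0,0,0, 0,0,0.001,0,0,0]'; python3 -m jog '[0,0,0.0008,0,0,0, 0,0,0.0008,0,0,0]'
```

```text
time: 4.05
tool_pos: [492.2, 114.4, 146.1]
tcp_rot: [180.0, -0.0, -1.8]
ft_force: [-5.8, -2.9, 9.0]
finger_gap: -0.0
grip_force: 4.8
time: 4.3
tool_pos: [492.2, 114.4, 146.0]
tcp_rot: [180.0, -0.1, -1.8]
ft_force: [-9.1, -3.6, 14.9]
finger_gap: -0.3
grip_force: 7.4
```

```bash
python3 -m jog '[0,0,0.0006,0,0,0, 0,0,0.0006,0,0,0, 0,0,0.0006,0,0,0]';  python3 -m jog '[0,0,-0.02,0,0,0, 0,0,-0.06,0,0,0, 0,0,-0.08,0,0,0, 0,0,-0.08,0,0,0]'
python3 - <<'E'
from h import *
for p in cloud(("top","scene")):
    q=near(p,492,115,14,140,165);print(len(q),np.median(q[:,2]))
E
python3 go.py 475 -205 215 180 0 -2
```

```text
time: 4.68
tool_pos: [492.3, 114.4, 145.9]
tcp_rot: [180.0, -0.1, -1.8]
ft_force: [-11.2, -3.8, 19.4]
finger_gap: 0.1
grip_force: 9.4
time: 5.18
tool_pos: [493.2, 115.1, 225.0]
tcp_rot: [-180.0, -0.2, -1.8]
ft_force: [0.0, -0.5, 0.7]
finger_gap: 0.3
grip_force: 0.0
0 nan
93 153.79226146887163
pos [491.6 114.9 221.9] rot [ 1.8e+02  1.0e-01 -1.8e+00] F [-0.9  0.4  0.2] q [  7.3  -7.1 100.8   0.   86.3  99.1] gap 0.4624648235002774
shift [-0.0065  0.3203  0.007 ] turn [0.0001 0.001  0.0036]
  return _methods._mean(a, axis=axis, dtype=dtype,
  ret = ret.dtype.type(ret / rcount)
```

Fully pressed and sprung back (top at 153.8 mm). Next, go above the brush with the gripper open and measure with the wrist camera.

```bash
python3 -m jog '[-0.007,0.335,0.0,0,0,0, -0.007,0.335,0.0,0,0,0, -0.007,0.335,0.0,0,0,0, -0.007,0.335,0.0,0,0,0, -0.007,0.335,0.0,0,0,0, -0.007,0.335,0.0,0,0,0, -0.007,0.335,0,0,0,0]' 0.2
python3 - <<'E'
from h import *
for c in("wrist","top","scene"):
    s=r.snapshot(c);p=pts(s)
    if c=="wrist": save(s,"wrist1")
    h=p.copy();v=~np.isnan(h[...,0])
    for d in r.outline_of(s,"brush"):
        m=d["region"]&v&(p[...,2]>5)&(p[...,2]<30)&(p[...,1]<-150);q=p[m]
        if len(q)<100: continue
        b=q[:,:2];(cx,cy),wh,a=cv2.minAreaRect(b.astype(np.float32))
        l=cv2.fitLine(b.astype(np.float32),cv2.DIST_HUBER,0,.01,.01).ravel();dd=l[:2]*np.sign(l[0]);t=(b-l[2:])@dd
        lo,hi=np.percentile(t,[.5,99.5])
        print(c,len(q),round(d["score"],2),"deg",np.degrees(np.arctan2(dd[1],dd[0])).round(2),"tip",(l[2:]+dd*lo).round(1),"tail",(l[2:]+dd*hi).round(1),"len",(hi-lo).round(1),"z",np.percentile(q[:,2],[10,50,90]).round(1))
E
python3 go.py 483 -230 120 180 0 -2
```

```text
time: 6.15
tool_pos: [473.2, -220.7, 220.7]
tcp_rot: [-179.9, 0.2, -2.0]
ft_force: [0.3, 0.2, -0.2]
finger_gap: 51.2
grip_force: 0.0
wrist 3616 0.97 deg -2.2 tip [ 369.5 -224.9] tail [ 566.9 -232.5] len 197.5 z [13.5 16.9 18.3]
top 108 0.7 deg 1.02 tip [ 371.6 -234.9] tail [ 566.8 -231.4] len 195.2 z [13.1 18.1 21.3]
scene 337 0.87 deg -2.32 tip [ 374.  -224.2] tail [ 565.9 -231.9] len 192.0 z [12.6 17.4 20.5]
pos [ 474.6 -218.3  222.8] rot [-180.     0.    -1.7] F [ 1.1  0.2 -0.4] q [-30.3  -4.3  98.2   0.   86.2  61.4] gap 51.24401870148479
shift [0.0087 0.0115 0.1028] turn [-0.0003  0.0003  0.0054]
```

View pics/wrist1.png

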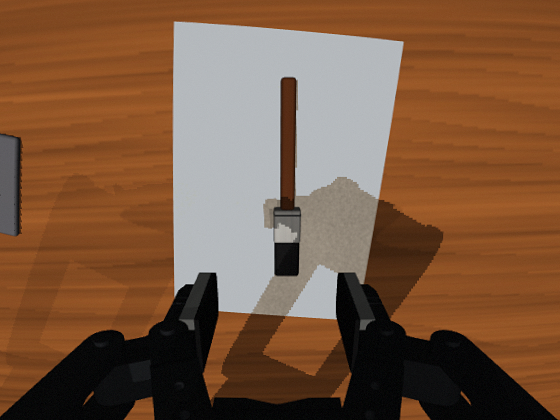

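The wrist image shows the whole brush: bristle end at (287,275), handle end at (288,78), 197 mm long, so it is the right size. Now descending.

```bash
python3 -m jog '[0.009,0.010,0.06,0,0,0.006, 0.009,0.010,0.12,0,0,0.006, 0.009,0.010,0.17,0,0,0.006, 0.009,0.01,0.18,0,0,0.006, 0.009,0.01,0.18,0,0,0.006, 0.009,0.01,0.18,0,0,0.006]'; python3 go.py 483.4 -229.3 5 180 0 -2.2
```

```text
time: 7.2
tool_pos: [485.3, -230.8, 46.0]
tcp_rot: [179.9, -0.2, -2.1]
ft_force: [0.5, -0.5, 0.3]
finger_gap: 51.3
grip_force: 0.0
pos [ 485.3 -230.8   46. ] rot [179.9  -0.2  -2.1] F [ 0.5 -0.5  0.3] q [-30.9   7.5 105.6   0.   66.7  61.2] gap 51.280762542314335
shift [-0.0021 -0.0015  0.041 ] turn [ 0.0022 -0.0041  0.0016]
```

```bash
python3 -m jog '[-0.001,-0.001,0.02,0,0,0, -0.001,-0.001,0.033,0,0,0, -0.001,-0.001,0.036,0,0,0, -0.001,-0.001,0.036,0,0,0, -0.001,-0.001,0.036,0,0,0]'; python3 -m jog '[0,0,0.0015,0,0,0, 0,0,0.0015,0,0,0]'
```

```text
time: 7.82
tool_pos: [482.7, -229.1, 7.8]
tcp_rot: [180.0, -0.1, -2.1]
ft_force: [0.1, 0.1, -0.4]
finger_gap: 51.3
grip_force: 0.0
time: 8.07
tool_pos: [482.2, -228.8, 5.6]
tcp_rot: [180.0, -0.0, -2.1]
ft_force: [0.2, -0.1, -0.1]
finger_gap: 51.2
grip_force: 0.0
```

```bash
python3 -m jog '[0,0,0,0,0,0, 0,0,0,0,0,0, 0,0,0,0,0,0, 0,0,0,0,0,0, 0,0,0,0,0,0, 0,0,0,0,0,0]' -1 60; python3 -m jog '[0,0,-0.02,0,0,0, 0,0,-0.08,0,0,0, 0,0,-0.14,0,0,0, 0,0,-0.2,0,0,0, 0,0,-0.22,0,0,0, 0,0,-0.22,0,0,0]'
python3 - <<'E'
from h import *
s=r.snapshot("wrist");save(s,"wrist2");s=r.snapshot("scene");save(s,"scene2")
E
```

```text
time: 8.82
tool_pos: [482.4, -229.0, 5.8]
tcp_rot: [180.0, -0.0, -2.1]
ft_force: [-0.4, -0.1, 3.8]
finger_gap: 12.4
grip_force: 60.1
time: 9.57
tool_pos: [482.8, -229.2, 226.5]
tcp_rot: [179.9, -0.1, -2.1]
ft_force: [0.1, -0.1, -0.8]
finger_gap: 12.0
grip_force: 59.5
```

View pics/wrist2.png

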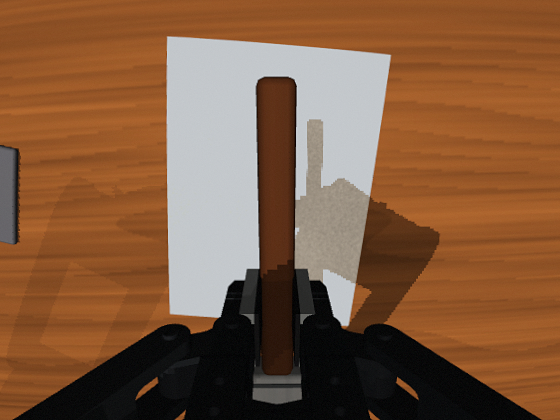

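The brush is held straight between the pads. Next, compute the tilted hover and dip poses.

```bash
cat > dip.py <<'E'
# dip.py th yaw tipx tipy tipz : TCP pose for brush tip
import sys
from h import *
th,yaw,*t=map(float,sys.argv[1:6]); T=R.from_euler("xyz",[180,-th,yaw],degrees=True)
p=np.array(t)-T.apply([-114,0,-3.5]); print("%.1f %.1f %.1f 180 %.1f %.1f"%(*p,-th,yaw))
E
C=$(python3 dip.py 55 24 511 225 190); echo $C; python3 go.py $C
```

```text
573.4 252.8 281.4 180 -55.0 24.0
pos [ 481.2 -228.2  223. ] rot [-179.9    0.2   -2.1] F [-0.2 -0.3 -0.9] q [-30.9  -2.6  96.5   0.   86.3  61.2] gap 12.29881875574461
shift [ 0.074  -0.4842 -0.0578] turn [ 0.2166  0.9454 -0.4216]
```

```bash
C=$(python3 dip.py 45 24 506.5 223 190); echo $C; python3 go.py $C
```

```text
582.4 256.8 268.1 180 -45.0 24.0
pos [ 481.2 -228.2  223. ] rot [-179.9    0.2   -2.1] F [-0.2 -0.3 -0.9] q [-30.9  -2.6  96.5   0.   86.3  61.2] gap 12.29881875574461
shift [ 0.0829 -0.4885 -0.0446] turn [ 0.1768  0.7741 -0.4333]
```

```bash
python3 -m jog '[0,0,-0.055,0,0,0, 0.083,-0.488,-0.06,0.177,0.774,-0.433, 0.083,-0.488,-0.06,0.177,0.774,-0.433, 0.083,-0.488,-0.06,0.177,0.774,-0.433, 0.083,-0.488,-0.06,0.177,0.774,-0.433, 0.083,-0.488,-0.06,0.177,0.774,-0.433, 0.083,-0.488,-0.06,0.177,0.774,-0.433, 0.083,-0.488,-0.06,0.177,0.774,-0.433]'; python3 go.py 582.4 256.8 268.1 180 -45 24
```

```text
time: 10.68
tool_pos: [570.2, 200.6, 280.7]
tcp_rot: [179.9, -44.9, 24.0]
ft_force: [0.7, -1.1, -1.1]
finger_gap: 12.3
grip_force: 59.5
pos [570.2 200.6 280.7] rot [179.9 -44.9  24. ] F [ 0.7 -1.1 -1.1] q [  7.6 -33.9 126.4  16.2  44.9  66.6] gap 12.254554374543794
shift [ 0.0151 -0.0464  0.0328] turn [0.002  0.0014 0.0001]
```

```bash
python3 -m jog '[0.015,-0.046,0.033,0,0,0, 0.015,-0.046,0.033,0,0,0, 0.015,-0.046,0.033,0,0,0]'
python3 - <<'E'
from h import *
st=r.sense();T=R.from_euler("xyz",st["tcp_rot"],degrees=True);print(np.round(st["tool_pos"],1),np.round(st["tcp_rot"],1),"tip pred",(T.apply([-114,0,-3.5])+st["tool_pos"]).round(1))
for c in("top","scene"):
    s=r.snapshot(c);p=pts(s);im=s["pixels"]
    p2=p.reshape(-1,3);p2=p2[~np.isnan(p2[:,0])]
    loc=T.inv().apply(p2-st["tool_pos"])   # tool frame
    m=(loc[:,0]>-135)&(loc[:,0]<-42)&(abs(loc[:,1])<25)&(abs(loc[:,2])<22); q=loc[m]
    print(c,m.sum(), np.percentile(q,[1,50,99],0).round(1).tolist() if m.sum() else "")
    for lo in range(-135,-40,12):
        k=q[(q[:,0]>=lo)&(q[:,0]<lo+12)]
        if len(k): print("  ",lo,len(k),np.percentile(k[:,1],[3,50,97]).round(1),np.median(k[:,2]).round(1))
    cv2.imwrite(f"pics/hov_{c}.png",cv2.resize(im[150:290,160:300,::-1] if c=="top" else im[150:290,270:430,::-1],None,fx=4,fy=4))
E
python3 go.py 582.4 256.8 108.1 180 -45 24
```

```text
time: 11.05
tool_pos: [582.5, 255.3, 268.4]
tcp_rot: [179.8, -44.8, 24.2]
ft_force: [-0.1, -0.1, -0.5]
finger_gap: 12.4
grip_force: 59.5
[582.5 255.3 268.4] [179.8 -44.8  24.2] tip pred [506.5 221.1 190.5]
top 19 [[-112.2, 8.0, -11.8], [-101.5, 13.5, -7.3], [-47.1, 15.3, -0.1]]
   -123 1 [7.7 7.7 7.7] -7.9
   -111 10 [ 9.6 13.1 14.9] -7.4
   -99 6 [11.8 13.9 15.3] -8.6
   -51 2 [14.9 14.9 14.9] -4.2
scene 79 [[-108.1, -7.8, -13.9], [-82.4, 12.9, -10.1], [-43.2, 14.8, 0.5]]
   -111 15 [-8.3  9.  14.8] -10.5
   -99 19 [-6.9  7.4 14.2] -10.1
   -87 11 [-3.2 13.  13.8] -8.1
   -75 10 [ 5.  12.6 14. ] -12.0
   -63 14 [ 4.  13.2 14.6] -10.7
   -51 10 [ 9.5 14.  14.5] -9.2
pos [583.8 253.8 271. ] rot [179.8 -45.   24. ] F [ 0.2  0.  -0.2] q [ 15.5 -27.3 123.1   9.1  39.8  77. ] gap 12.472818242101795
shift [-0.1153 -0.0038  0.1151] turn [ 0.0032 -0.0005  0.0004]
```

View pics/hov_scene.png

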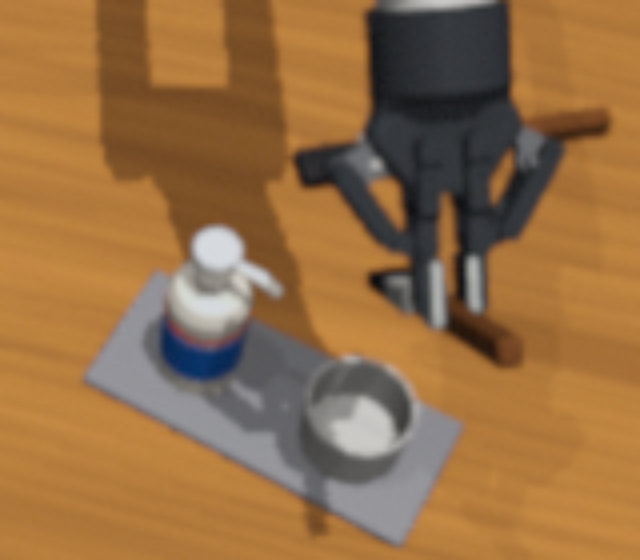

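The brush sits centred in the fingers, and the cup at crop (358,415) is clear of it. Lower in stages.

```bash
python3 -m jog '[-0.035,-0.003,0.035,0,0,0, -0.07,-0.003,0.07,0,0,0, -0.07,-0.003,0.07,0,0,0, -0.07,-0.003,0.07,0,0,0]'; python3 go.py 582.4 256.8 108.1 180 -45 24;  python3 - <<'E'
from h import *
st=r.sense();T=R.from_euler("xyz",st["tcp_rot"],degrees=True);print("tip",(T.apply([-114,0,-3.5])+st["tool_pos"]).round(1))
s=r.snapshot("scene");cv2.imwrite("pics/hov2.png",cv2.resize(s["pixels"][170:290,280:420,::-1],None,fx=5,fy=5))
E
```

```text
time: 11.65
tool_pos: [584.5, 256.9, 175.9]
tcp_rot: [179.8, -45.3, 24.0]
ft_force: [0.7, 0.2, 0.9]
finger_gap: 12.6
grip_force: 59.6
pos [584.5 256.9 175.9] rot [179.8 -45.3  24. ] F [0.7 0.2 0.9] q [ 16.  -20.8 128.9  12.   27.4  73.7] gap 12.55473270915169
shift [-0.0496 -0.001   0.0464] turn [ 0.0037 -0.005   0.0004]
tip [508.9 223.2  97.4]
```

View pics/hov2.png

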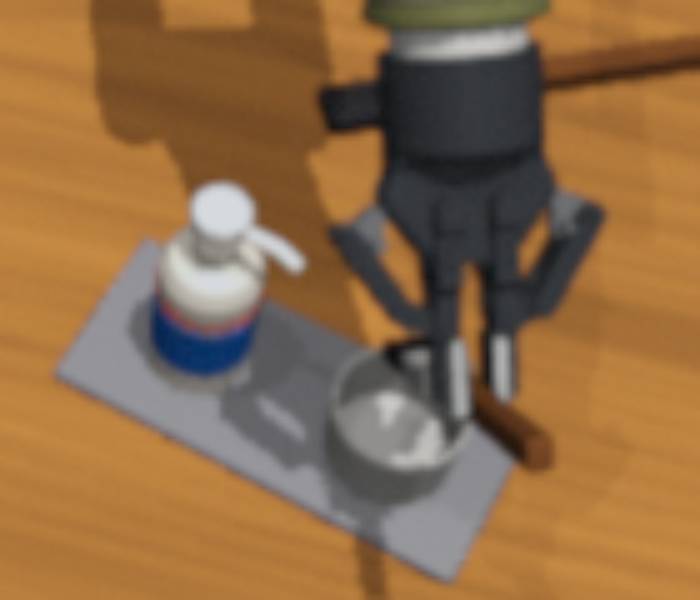

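```bash
python3 -m jog '[-0.01,-0.004,0.008,0,0,0, -0.02,-0.004,0.018,0,0,0, -0.029,-0.004,0.027,0,0,0, -0.029,-0.004,0.027,0,0,0]'; python3 go.py 582.4 256.8 108.1 180 -45 24
```

```text
time: 12.2
tool_pos: [578.7, 260.6, 130.7]
tcp_rot: [179.8, -44.9, 24.1]
ft_force: [0.1, -0.4, -0.7]
finger_gap: 12.1
grip_force: 59.6
pos [578.7 260.6 130.7] rot [179.8 -44.9  24.1] F [ 0.1 -0.4 -0.7] q [ 16.7 -16.7 130.8  13.8  21.8  71.9] gap 12.11862068931115
shift [-0.0147  0.0049  0.0173] turn [0.0014 0.002  0.0015]
```

```bash
python3 -m jog '[-0.003,0.001,0.007,0,0,0, -0.009,0.001,0.013,0,0,0, -0.015,0.001,0.019,0,0,0, -0.015,0.001,0.019,0,0,0]';  python3 - <<'E'
from h import *
st=r.sense();T=R.from_euler("xyz",st["tcp_rot"],degrees=True);print("tip",(T.apply([-114,0,-3.5])+st["tool_pos"]).round(1),st["ft_force"].round(1))
s=r.snapshot("scene");cv2.imwrite("pics/dip.png",cv2.resize(s["pixels"][170:290,280:420,::-1],None,fx=5,fy=5))
E
```

```text
time: 12.7
tool_pos: [582.4, 260.8, 107.9]
tcp_rot: [179.8, -45.0, 24.1]
ft_force: [0.4, 0.1, -0.6]
finger_gap: 12.2
grip_force: 59.6
tip [506.5 226.9  29.8] [ 0.4  0.1 -0.6]
```

View pics/dip.png

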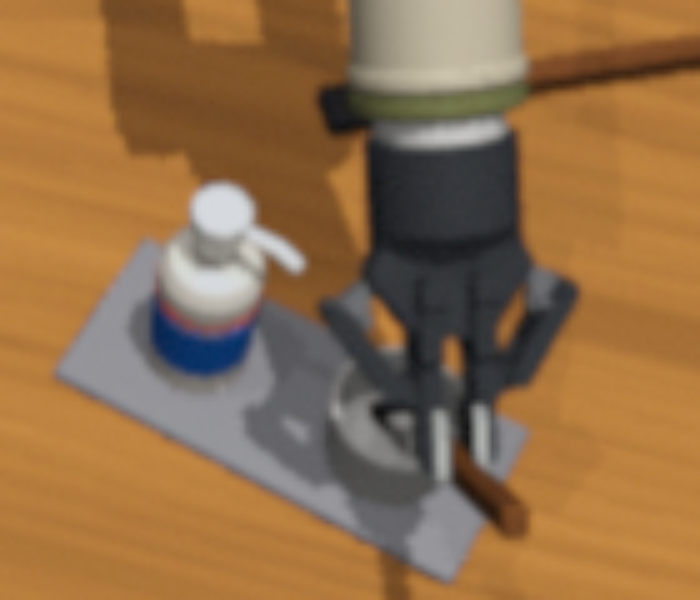

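The bristles are inside the cup at about (395,410), 28 mm below the rim with no contact force. Hold, then lift straight out.

```bash
python3 -m jog '[0,0,0,0,0,0, 0,0,0,0,0,0, 0,0,0,0,0,0, 0,0,0,0,0,0, 0,0,0,0,0,0, 0,0,0,0,0,0]'; python3 -m jog '[0.014,0,-0.014,0,0,0, 0.035,0,-0.035,0,0,0, 0.075,0,-0.075,0,0,0, 0.115,0,-0.115,0,0,0, 0.125,0,-0.125,0,0,0, 0.125,0,-0.125,0,0,0]'; python3 go.py 481 -226 225 180 0 -2.2
```

```text
time: 13.5
tool_pos: [583.2, 261.1, 109.6]
tcp_rot: [179.8, -45.1, 24.1]
ft_force: [0.2, 0.6, -1.4]
finger_gap: 12.2
grip_force: 59.6
time: 14.25
tool_pos: [583.2, 261.5, 287.8]
tcp_rot: [179.8, -45.3, 24.2]
ft_force: [0.3, -0.2, -1.7]
finger_gap: 12.1
grip_force: 59.6
pos [583.2 261.5 287.8] rot [179.8 -45.3  24.2] F [ 0.3 -0.2 -1.7] q [ 16.6 -27.6 121.7   7.8  41.2  78.8] gap 12.050485598756307
shift [-0.2508  0.4036 -0.162 ] turn [-0.1778 -0.7763  0.4342]
```

```bash
python3 -m jog '[-0.25,0.404,-0.162,-0.178,-0.776,0.434, -0.25,0.404,-0.162,-0.178,-0.776,0.434, -0.25,0.404,-0.162,-0.178,-0.776,0.434, -0.25,0.404,-0.162,-0.178,-0.776,0.434, -0.25,0.404,-0.162,-0.178,-0.776,0.434, -0.25,0.404,-0.162,-0.178,-0.776,0.434, -0.25,0.404,-0.162,-0.178,-0.776,0.434, -0.25,0.404,-0.162,-0.178,-0.776,0.434]'; python3 go.py 481 -226 50 180 0 -2.2
```

```text
time: 15.25
tool_pos: [479.6, -225.4, 221.1]
tcp_rot: [-179.9, 0.3, -2.2]
ft_force: [0.0, -0.6, -0.8]
finger_gap: 12.3
grip_force: 59.5
pos [ 479.6 -225.4  221.1] rot [-179.9    0.3   -2.2] F [ 0.  -0.6 -0.8] q [-30.7  -2.8  96.9  -0.1  86.3  61.5] gap 12.25855623526619
shift [0.0025 0.0008 0.171 ] turn [-0.0018  0.0061  0.0005]
```

```bash
python3 -m jog '[0,0,0.06,0,0,0, 0,0,0.12,0,0,0, 0,0,0.17,0,0,0, 0,0,0.195,0,0,0, 0,0,0.203,0,0,0, 0,0,0.206,0,0,0, 0,0,0.206,0,0,0]'; python3 -m jog '[0,0,0.003,0,0,0, 0,0,0.003,0,0,0]'
```

```text
time: 16.12
tool_pos: [481.6, -224.9, 19.6]
tcp_rot: [179.9, 0.0, -2.2]
ft_force: [-0.3, 0.8, 0.2]
finger_gap: 12.2
grip_force: 59.5
time: 16.38
tool_pos: [481.4, -224.8, 16.4]
tcp_rot: [179.9, 0.1, -2.2]
ft_force: [0.4, 0.3, -1.2]
finger_gap: 12.3
grip_force: 59.5
```

```bash
python3 -m jog '[0,0,0.003,0,0,0, 0,0,0.006,0,0,0, 0,0,0.0085,0,0,0, 0,0,0.0085,0,0,0]'; python3 -m jog '[0,0,0.0012,0,0,0, 0,0,0.0012,0,0,0]'
```

```text
time: 16.88
tool_pos: [480.7, -224.4, 6.9]
tcp_rot: [180.0, 0.1, -2.2]
ft_force: [-0.1, -0.1, 0.5]
finger_gap: 12.2
grip_force: 59.5
time: 17.12
tool_pos: [480.9, -224.6, 6.0]
tcp_rot: [179.9, 0.1, -2.2]
ft_force: [-0.8, 0.3, -0.6]
finger_gap: 12.4
grip_force: 59.5
```

```bash
python3 -m jog '[0,0,0.0007,0,0,0, 0,0,0.0007,0,0,0]'; python3 -m jog '[0,0,0,0,0,0, 0,0,0,0,0,0, 0,0,0,0,0,0, 0,0,0,0,0,0, 0,0,0,0,0,0]' 0.2;  python3 -m jog '[0,0,-0.02,0,0,0, 0,0,-0.06,0,0,0, 0,0,-0.12,0,0,0, 0,0,-0.18,0,0,0, 0,0,-0.21,0,0,0, 0,0,-0.21,0,0,0]'
python3 - <<'E'
from h import *
s=r.snapshot("wrist");save(s,"wrist3");p=pts(s);d=r.outline_of(s,"brush")[0]
q=p[d["region"]&(p[...,2]>5)];print(q.min(0),q.max(0),np.percentile(q,[2,50,98],0).round(1))
s=r.snapshot("scene");p=pts(s)
for n in("jar","tape","torch"):
    d=r.outline_of(s,n)[0];q=p[d["region"]];print(n,np.nanmedian(q,0).round())
E
```

```text
time: 17.38
tool_pos: [481.1, -224.7, 5.8]
tcp_rot: [179.9, 0.1, -2.2]
ft_force: [-2.9, 1.0, 4.2]
finger_gap: 12.2
grip_force: 60.2
time: 18.0
tool_pos: [480.9, -224.6, 5.3]
tcp_rot: [179.9, 0.1, -2.2]
ft_force: [0.5, -0.0, -0.1]
finger_gap: 51.3
grip_force: 0.0
time: 18.75
tool_pos: [483.1, -225.4, 219.2]
tcp_rot: [179.8, -0.2, -2.2]
ft_force: [-0.2, 0.0, -0.5]
finger_gap: 51.2
grip_force: 0.0
[ 369.00702129 -234.69668867    5.62022905] [ 566.71256681 -206.92941389   20.43499475] [[ 373.4 -232.4   12.4]
 [ 453.5 -222.8   16.9]
 [ 562.2 -208.4   18.9]]
jar [743.  34.  48.]
tape [762. 163.  23.]
torch [ 775. -168.   60.]
```

View pics/wrist3.png

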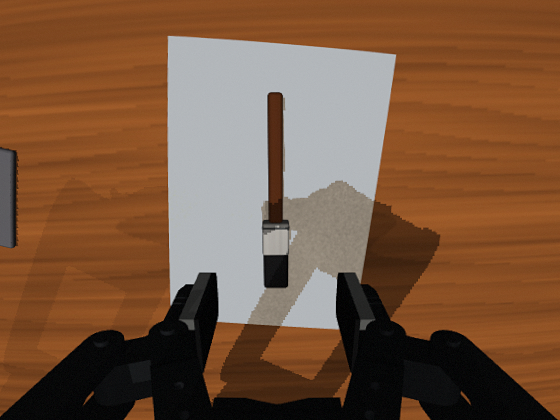

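The brush lies flat on the paper, bristle end at (275,287) and handle end at (275,93). The bystanders have not moved and the arm touches nothing.

```bash
python3 -c "
from bench import r
print(r.hand_in())"
```

```text
the job is handed in; nothing more can be done
None
```

The job is done and handed in at about 19 s: cap pressed to its stop and sprung back, bristles held about 28 mm below the cup's rim for about a second without touching it, brush laid flat on the sheet, and the jar, tape and torch left where they stood.

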